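# Open a cell case, load its cell row and set the end stop

### The job

Load the grey cell case: pinch the red release tab inward against the rib and, keeping it pressed, pivot the snap-in cover up and out of its frame, then lay the cover flat, right side up, on the bench. Draw the orange end stop back to make room and move every cell from the blue caddy beside the case into the white channel, standing upright. Then slide the end stop up until it goes tight with the whole row closed up against the end plate, and back it off about 5 mm so that the cells have room to swell; leave the screwdriver, black marker and solder spool where they are.

Things in the scene. Friction and masses are not known exactly. Their poses are not given: they have to be found in the camera images.
- case: Grey steel cell case, 138 (x) x 204 (y) x 94 mm high, heavy, on the bench. Origin: centre of its underside, z up; x points across the case to the release-tab side, y along the channel to the end plate. Walls 11 mm thick, inside 116 x 182 mm; the ledge the cover sits on is 82 mm up, the rim round it 88 mm. To its left stands a press fixture whose red handle is 220 mm high.
- case_floor (a point): Centre of the channel floor, 6 mm above the case's origin; axes as the case's. The channel runs along y on the line x = 0, 40 mm wide between two white rails (6 mm thick, 12 mm high).
- case_slot (a point): Where the cover's hinge edge lies in its slot: case x = -66, y = 0, z = 84 mm. A lip on the case's -x side (x = -69 to -60 mm, z = 89.5 to 93.5 mm) overhangs it. On the +x side a steel keeper (x = 63.5 to 70.5, y = -28 to 28, z = 88 to 92 mm) holds the nose of the tab down.
- end_plate: White end plate, 40 x 4 x 44 mm, fixed at the channel's +y end; its origin coincides with the case's origin.
- end_face (a point): Point on the end plate's inner face on the channel's centre line: case x = 0, y = 87, z = 41 mm; axes as the case's.
- stop (a joint): Orange end stop that slides along the channel, in m: 0 = drawn right back to the -y end (its face 152 mm from the end plate), growing toward the end plate, to 0.125. It holds where it is left (about 2 N of friction; each cell it pushes adds about 1 N).
- stop_handle (a point): On the stop's upright handle, 18 x 18 mm, to be pinched across x: on its centre line, 64 mm above the case's origin, 14 mm below the handle's top. The stop's face plate in front of it (+y) is 38 mm wide and reaches 44 mm above the case's origin. Axes as the case's.
- stop_face (a point): Point on the face of the stop that meets the cells, on the channel's centre line, 16 mm to +y of stop_handle. Axes as the case's.
- cover: Dark grey snap-in cover, 0.16 kg: panel x = -66 (hinge edge) to 62, y = -95 to 95, z = 14 to 18 mm, on two skirts 14 mm deep (at x = 49 and -46 mm), on which it lies level on the bench. Origin level with the skirts' feet, z up; in the case its frame is parallel to the case's, 68 mm above. Fixed dark rib on top: x = 34 to 38 mm, 40 mm along y, up to z = 44 mm.
- cover_grip (a point): Half-way between the rib and the fully pressed tab, where to pinch across x: cover x = 43, y = 0, z = 34 mm (16 mm above the panel; rib and tab end 10 mm higher). Axes as the cover's.
- cover_edge (a point): Middle of the cover's hinge edge: cover x = -66, y = 0, z = 16 mm. The cover pivots about the line along y through it: the skirts are clear of the case at 0.15 rad, and from 0.3 rad the edge (6 mm under the lip) draws out freely along the panel.
- cover_tab (a joint): Red release tab on the cover facing the rib, 6 mm thick, 32 mm along y, outer face at cover x = 60 mm, top z = 44 mm. In m: 0 at rest, 0.008 pressed right in toward the rib (-x); sprung, 3.6 to 8.4 N. Its nose reaches 8 mm farther, under the keeper, and is free once pressed about 6 mm. Rib and tab together: 26 mm at rest, 18 mm pressed.
- caddy: Loose blue cell caddy on a steel base (204 x 78 x 5 mm, 0.8 kg), to the right of the case: a row of four pockets along x, 45 x 44 mm inside, 48 mm apart (at x = -72, -24, 24, 72 mm), walls 3 mm thick. Origin at the centre of its underside. The pocket block is 50 mm wide (y) and its walls reach 36 mm up the cells. The bench between caddy and robot is free.
- cell_a_mid (a point): Grey cylindrical cell, 32 mm in diameter, 71 mm long, 0.14 kg, standing in a pocket of the caddy; may be absent. The point is its centre, 35 mm above its foot; z along the cell.
- cell_b_mid (a point): Grey cylindrical cell, 32 mm in diameter, 71 mm long, 0.14 kg, standing in a pocket of the caddy; may be absent. The point is its centre, 35 mm above its foot; z along the cell.
- cell_c_mid (a point): Grey cylindrical cell, 32 mm in diameter, 71 mm long, 0.14 kg, standing in a pocket of the caddy; may be absent. The point is its centre, 35 mm above its foot; z along the cell.
- cell_d_mid (a point): Grey cylindrical cell, 32 mm in diameter, 71 mm long, 0.14 kg, standing in a pocket of the caddy; may be absent. The point is its centre, 35 mm above its foot; z along the cell.
- cell_a: The same cell; origin at the centre of its foot.
- cell_b: The same cell; origin at the centre of its foot.
- cell_c: The same cell; origin at the centre of its foot.
- cell_d: The same cell; origin at the centre of its foot.
- driver: Bystander: screwdriver with yellow handle, 177 x 26 x 29 mm, lying on the bench; origin at the centre of its underside.
- marker: Bystander: black felt marker lying on the bench, 130 x 16 x 18 mm; origin at the centre of its underside.
- spool: Bystander: solder spool with blue flanges, 56 mm in diameter, 38 mm high; origin at the centre of its underside.

How it is judged:
On the way, in this order (a step that is already met when the one before it is completed fails the run):
1. the release tab is pressed in by more than 5 mm with the cover still seated in its frame (value of joint cover_tab above 0.005 m and z of cover_grip in the frame of case below 0.11 m and distance between cover_edge and case_slot below 0.01 m), for 0.1 s.
2. the cover is pivoted up by more than 0.12 rad (7 degrees) with its hinge edge still in the slot (angle between the z axis of cover and the z axis of case, either way round above 0.12 rad and distance between cover_edge and case_slot below 0.014 m), for 0.1 s.
3. all cells stand in the channel and the end stop presses the closed row against the end plate (more than 1.5 N at both ends) (x of cell_a_mid in the frame of case_floor between -0.008 and 0.008 m and z of cell_a_mid in the frame of case_floor between 0.03 and 0.041 m and y of cell_a_mid in the frame of case_floor between -0.075 and 0.08 m and angle between each of cell_a_mid, cell_b_mid, cell_c_mid, cell_d_mid's own z axis and vertical below 0.1 rad and x of cell_b_mid in the frame of case_floor between -0.008 and 0.008 m and z of cell_b_mid in the frame of case_floor between 0.03 and 0.041 m and y of cell_b_mid in the frame of case_floor between -0.075 and 0.08 m and x of cell_c_mid in the frame of case_floor between -0.008 and 0.008 m and z of cell_c_mid in the frame of case_floor between 0.03 and 0.041 m and y of cell_c_mid in the frame of case_floor between -0.075 and 0.08 m and x of cell_d_mid in the frame of case_floor between -0.008 and 0.008 m and z of cell_d_mid in the frame of case_floor between 0.03 and 0.041 m and y of cell_d_mid in the frame of case_floor between -0.075 and 0.08 m and (contact force between stop and cell_a above 1.5 N or contact force between stop and cell_b above 1.5 N or contact force between stop and cell_c above 1.5 N or contact force between stop and cell_d above 1.5 N) and (contact force between end_plate and cell_a above 1.5 N or contact force between end_plate and cell_b above 1.5 N or contact force between end_plate and cell_c above 1.5 N or contact force between end_plate and cell_d above 1.5 N)), for 0.1 s.
At the end, for the whole second after the job is handed in: Cover flat (0.06 rad), right side up, at rest on the bench, clear of the case; every cell upright (0.1 rad) on the channel floor between the rails, the row closed up to the end plate with no gap over 4 mm; the end stop 2 to 10 mm off the nearest cell (x of cell_a_mid in the frame of case_floor between -0.008 and 0.008 m and z of cell_a_mid in the frame of case_floor between 0.03 and 0.041 m and y of cell_a_mid in the frame of case_floor between -0.075 and 0.08 m and angle between each of cell_a_mid, cell_b_mid, cell_c_mid, cell_d_mid's own z axis and vertical below 0.1 rad and x of cell_b_mid in the frame of case_floor between -0.008 and 0.008 m and z of cell_b_mid in the frame of case_floor between 0.03 and 0.041 m and y of cell_b_mid in the frame of case_floor between -0.075 and 0.08 m and x of cell_c_mid in the frame of case_floor between -0.008 and 0.008 m and z of cell_c_mid in the frame of case_floor between 0.03 and 0.041 m and y of cell_c_mid in the frame of case_floor between -0.075 and 0.08 m and x of cell_d_mid in the frame of case_floor between -0.008 and 0.008 m and z of cell_d_mid in the frame of case_floor between 0.03 and 0.041 m and y of cell_d_mid in the frame of case_floor between -0.075 and 0.08 m and (y of cell_a_mid in the frame of end_face above -0.0202 m or horizontal distance between cell_a_mid and cell_b_mid below 0.0364 m or horizontal distance between cell_a_mid and cell_c_mid below 0.0364 m or horizontal distance between cell_a_mid and cell_d_mid below 0.0364 m) and (y of cell_b_mid in the frame of end_face above -0.0202 m or horizontal distance between cell_b_mid and cell_a_mid below 0.0364 m or horizontal distance between cell_b_mid and cell_c_mid below 0.0364 m or horizontal distance between cell_b_mid and cell_d_mid below 0.0364 m) and (y of cell_c_mid in the frame of end_face above -0.0202 m or horizontal distance between cell_c_mid and cell_a_mid below 0.0364 m or horizontal distance between cell_c_mid and cell_b_mid below 0.0364 m or horizontal distance between cell_c_mid and cell_d_mid below 0.0364 m) and (y of cell_d_mid in the frame of end_face above -0.0202 m or horizontal distance between cell_d_mid and cell_a_mid below 0.0364 m or horizontal distance between cell_d_mid and cell_b_mid below 0.0364 m or horizontal distance between cell_d_mid and cell_c_mid below 0.0364 m) and y of each of cell_a_mid, cell_b_mid, cell_c_mid, cell_d_mid in the frame of stop_face above 0.0182 m and y of any of cell_a_mid, cell_b_mid, cell_c_mid, cell_d_mid in the frame of stop_face below 0.0262 m and angle between cover_grip's own z axis and vertical below 0.06 rad and height (world z) of cover_grip between 0.025 and 0.045 m and linear speed of each of cover, cell_a, cell_b, cell_c, cell_d below 0.02 m/s and not (horizontal distance between cover_grip and case below 0.1 m)); the robot touches nothing.
It fails at once if the screwdriver is moved by more than 40 mm (distance of driver from where it was at the start of the episode above 0.04 m).
It fails at once if the black marker is moved by more than 40 mm (distance of marker from where it was at the start of the episode above 0.04 m).
It fails at once if the solder spool is moved by more than 40 mm (distance of spool from where it was at the start of the episode above 0.04 m).
Of cell_a, cell_b, cell_c, cell_d only 2 to 4 are there at a start; the rules pass over those that are not, and their reading is None.
At some moment in a run one of caddy may be knocked a few centimetres aside while the robot is not near it.
It also fails if it takes over 210 s, if anything falls off the work surface, if the arm or the gripper's body presses on something with over 40 N, if the wrist force passes 120 N, or if a joint passes its speed limit or range.

### The arm

A 6-joint arm with a two-finger parallel gripper is mounted at the origin on a cart in front of the work surface, level with it; the furniture and walls round the work are solid. World frame = base frame: x ahead of the robot, y to its left, z up, the work surface at z = 0. Lengths are in m, angles in rad, forces in N, time in s.
With the tool pointing down it reaches from about 0.25 to 0.725 m from the base axis. Payload 9.7 kg.
Tool frame: the origin (TCP) lies at the very end of the fingers, on their centre line; the grasp point (between the pads) lies 19 mm behind it; z points along the fingers, y is the line along which they close (so a half turn about z gives the same grasp; the last joint's range is limited). The gripper opens to 85 mm and grips with 20 to 120 N. Pads are 22 mm wide; open, the fingers measure 114 mm over their backs; the gripper's body (76 mm by 85 mm) begins 54 mm behind the grasp point. The pads swing forward as they close: fully open they stand 13 mm farther back than shut.
Start: joints at [-1.221, 0.087, 0.176, 1.66, 0, 1.571], TCP at [0.188, -0.517, 0.231] pointing down, gripper open.
Joint ranges: [-3.13, 3.13], [-0.85, 1.81], [-1.15, 1.24], [-2.2, 2.28], [-1.44, 1.52], [-3.14, 3.14]. Speed limits (rad/s): [2.22, 2.22, 2.57, 3.14, 3.14, 3.14].

### API

Orientations are given as a unit quaternion [w, x, y, z].
In Python, from station import bot gives the robot as it stands.
- The arm moves only by the tool play_rows, never from a script. Its argument "targets" is one flat list of numbers, 5 for each row, row after row: the shift along the tool's x, y, z as a fraction of full scale, then the turn about the tool's z as a fraction of full scale, then the opening, from 0 (shut) to 1 (fully open). In form: [x, y, z, twist, gripper, x, y, z, twist, gripper, ...]. A call has 1 to 5 rows; each row is the pose to reach, as a shift and turn from the pose commanded when the call began, along the tool's axes at that moment; what a row does not reach only later rows make up. Full scale, the value 1, is 15 cm for a shift and pi/4 rad for a turn. A row lasts 1/10 s, in which the tool goes at most 50 mm and 8.59 degrees, less where a joint would pass 70% of its speed; a pose out of reach is approached as far as the arm can. A call with a number of a shift or a turn outside -1 to 1 is refused whole. A call with a gripper value outside its range is refused whole. The fingers move at their own pace and stop on an object; "newtons" is the grip in N (left out, the last holds). Time passes only in rows, so rows that repeat a pose let the fingers close. It gives the time, the measured TCP pose, the force, the opening and the grip force at its end, in the units of the state.
- bot.get_state(): the state, without advancing time (a new reading comes with each control period).
- bot.capture(name): name is "scene" or "top" or "wrist"; returns a dict with "image" (400x640x3 uint8, blue, green, red), "intrinsics" (3x3 intrinsics, pixels), "view" (4x4, takes a point from world to camera coordinates). Camera axes: x right, y up, looking along -z (the intrinsics and any distortion apply to the point x, -y, -z); pixel columns grow to the right and rows downward; lengths in m; the calibration is good to about 2 mm. A picture is of the moment at which its call begins. There is no depth.
- bot.job_done(): hands the job in; it is judged then, once.
The state is a dict: "t": time; "q": joint angles; "joint_vel": joint speeds; "joint_torque": joint torques, N m; "eef_pos": TCP position; "eef_rot": TCP orientation; "contact_force": force on the tool from outside, world axes, zero at the start; "ft_torque": the same for the moment, N m; "gripper_width": opening from 0.0 (shut) to 1.0 (fully open); "finger_force": force on a finger pad.
Only numpy, scipy, OpenCV 4.12 (cv2) and the standard library are available. Lean on these libraries where they do the work, as an engineer would, in place of code of your own. Each camera call takes 0.05 s, during which the arm holds its last target. There are 200 camera calls.

## Working session

There is one attempt and no reset: what is moved stays moved. The work goes in short steps, Python scripts to look and compute and a tool call to move; the robot and the scene stay as the last step left them, time stands still between calls to the robot, and variables do not carry over. Pictures are saved under pics/ and viewed, at most 14 in all, crops included, and the job is handed in when it is done.

Besides the shell and the picture viewer there is one more tool, called after "Emit:" in YAML: its name, and indented under it one key for each argument. play_rows: Moves the arm, as the interface text tells. Its arguments: {"type":"object","properties":{"targets":{"type":"array"},"newtons":{"type":"number"}},"required":["targets"]}

```bash
ls; mkdir -p pics; cat > h.py <<'E'
import numpy as np, cv2
from station import bot
def cap(n,fn=None):
    c=bot.capture(n)
    c={k:np.array(v) for k,v in c.items()}
    if fn: cv2.imwrite('pics/'+fn,c['image'])
    return c
def ray(c,u,v):
    K=c['intrinsics'];V=c['view'];R=V[:3,:3];t=V[:3,3]
    d=np.linalg.inv(K)@[u,v,1]; d=R.T@(d*[1,-1,-1]); return -R.T@t,d
def onz(c,u,v,z):
    o,d=ray(c,u,v); return o+d*(z-o[2])/d[2]
def proj(c,p):
    V=c['view'];q=(V[:3,:3]@np.array(p)+V[:3,3])*[1,-1,-1]
    q=c['intrinsics']@q; return q[:2]/q[2]
def comps(mask,amin=60):
    n,l,s,ce=cv2.connectedComponentsWithStats(mask.astype(np.uint8))
    return [(s[i].tolist(),ce[i].round(1).tolist()) for i in range(1,n) if s[i][4]>=amin]
E
python3 - <<'E'
from h import *
print(bot.get_state())
for n in('scene','top'):
    c=cap(n,n+'0.png'); o,_=ray(c,320,200); print(n,o, [onz(c,u,v,0).round(3).tolist() for u,v in((0,0),(639,0),(0,399),(639,399))])
    h=cv2.cvtColor(c['image'],cv2.COLOR_BGR2HSV)
    H,S,Vv=h[...,0],h[...,1],h[...,2]
    print('red',comps(((H<6)|(H>174))&(S>140)&(Vv>80)))
    print('or',comps((H>7)&(H<18)&(S>140)&(Vv>80)))
    print('blue',comps((H>95)&(H<125)&(S>120)&(Vv>60)))
E
```

```text
pics
{'t': 0.0, 'q': array([-1.22098817e+00,  8.74363214e-02,  1.75159034e-01,  1.65980447e+00,
       -1.80067278e-05,  1.57080379e+00]), 'joint_vel': array([-0.00057718,  0.00021776, -0.00126225, -0.00058745,  0.00024936,
        0.00021078]), 'joint_torque': array([-7.70757033e-04, -5.20380092e+01,  4.64811158e+01,  1.59479119e-02,
       -2.09600444e-05, -2.11472457e-05]), 'eef_pos': array([ 0.188413  , -0.51648227,  0.23060891]), 'eef_rot': array([-6.31344798e-04,  9.84743680e-01,  1.74009973e-01, -1.20710036e-04]), 'contact_force': array([ 0.28775688,  0.61980542, -0.99307821]), 'ft_torque': array([ 0.02644456,  0.00560947, -0.00410924]), 'finger_force': 0.0, 'gripper_width': 0.9952792571924938}
scene [-0.37694954 -0.50542934  0.9678873 ] [[1.473, 1.888, 0.0], [2.405, -1.202, 0.0], [-0.182, 0.266, 0.0], [0.225, -0.957, 0.0]]
red [([278, 163, 7, 25, 133], [281.0, 175.0]), ([348, 210, 10, 15, 75], [352.3, 216.6]), ([589, 227, 11, 16, 121], [593.6, 235.3]), ([592, 244, 10, 13, 110], [596.4, 249.8]), ([385, 331, 12, 69, 161], [391.0, 361.4]), ([433, 358, 7, 42, 112], [436.5, 378.7]
[... 645 characters left out ...]
8])]
top [ 0.3134648  -0.18686136  1.31986166] [[1.087, 0.754, 0.0], [1.09, -1.186, 0.0], [-0.069, 0.659, 0.0], [-0.071, -1.085, 0.0]]
red [([551, 138, 9, 12, 89], [555.1, 143.9]), ([553, 151, 9, 10, 68], [557.1, 155.6])]
or [([393, 101, 12, 9, 79], [398.1, 104.9])]
blue [([181, 111, 25, 55, 638], [191.3, 135.9]), ([425, 122, 37, 36, 354], [438.1, 141.3]), ([508, 127, 14, 19, 64], [513.9, 135.7]), ([573, 161, 12, 12, 64], [578.3, 166.7]), ([457, 165, 11, 35, 176], [461.1, 182.7]), ([464, 168, 14, 34, 168], [471.8, 186.0]), ([377, 174, 39, 73, 539], [396.0, 207.4]), ([163, 236, 26, 22, 381], [174.1, 246.4]), ([475, 265, 67, 34, 686], [507.2, 281.3]), ([582, 298, 58, 24, 618], [610.9, 310.6])]
```

View pics/scene0.png

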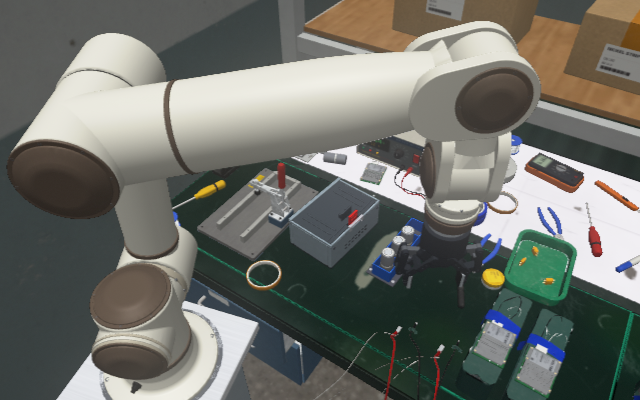

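View pics/top0.png

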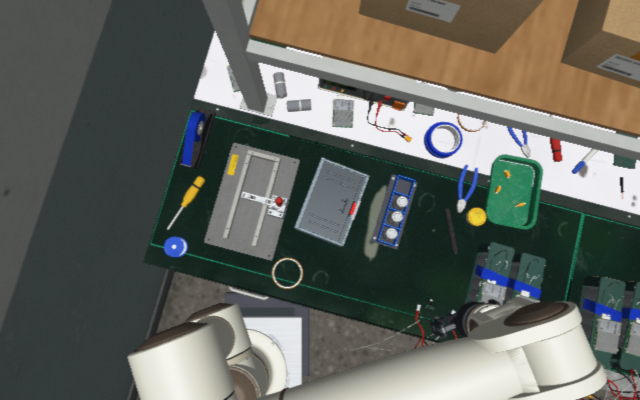

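```bash
python3 - <<'E'
from h import *
c=cap('top'); im=c['image']
cv2.imwrite('pics/crop1.png',cv2.resize(im[145:265,280:440],None,fx=5,fy=5,interpolation=cv2.INTER_CUBIC))
h=cv2.cvtColor(im,cv2.COLOR_BGR2HSV);H,S,V=cv2.split(h)
m=((H>100)&(H<125)&(S>120)&(V>50)).astype(np.uint8); 
sub=np.zeros_like(m); sub[165:255,365:420]=m[165:255,365:420]
print('caddy rect',cv2.minAreaRect(cv2.findNonZero(sub)))
g=np.zeros_like(m); g[165:255,365:420]=((S<60)&(V>120))[165:255,365:420]
print('cells',comps(g,20))
r=(((H<8)|(H>172))&(S>120)&(V>60)); r2=np.zeros_like(m); r2[190:230,335:370]=r[190:230,335:370]; print('tab',comps(r2,5))
for u,v in((0,0),(160,0),(0,120),(160,120)): print(onz(c,280+u,145+v,.094).round(3))
E
```

```text
caddy rect ((396.0455627441406, 209.85610961914062), (20.020187377929688, 71.16700744628906), 17.571260452270508)
cells [([365, 174, 4, 13, 30], [366.0, 179.2]), ([368, 189, 17, 50, 253], [375.2, 211.8]), ([396, 196, 12, 11, 104], [401.8, 201.1]), ([391, 211, 12, 11, 100], [396.8, 216.1]), ([386, 228, 12, 11, 105], [391.3, 233.0]), ([366, 243, 11, 12, 102], [370.6, 248.8])]
tab [([349, 202, 7, 13, 43], [352.3, 208.2])]
[ 0.616 -0.104  0.094]
[ 0.616 -0.538  0.094]
[ 0.294 -0.107  0.094]
[ 0.293 -0.527  0.094]
```

View pics/crop1.png

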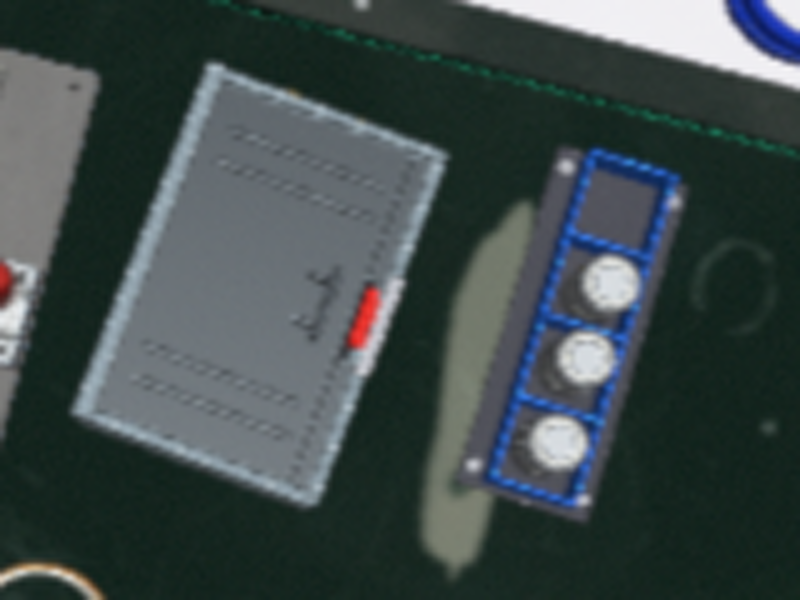

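```bash
python3 - <<'E'
from h import *
c=cap('top')
P=[onz(c,280+u/5,145+v/5,z) for u,v,z in((212,65,.0915),(445,155,.088),(318,505,.088),(75,412,.0915))]
P=np.array(P); print(P.round(3), 'w',np.linalg.norm(P[1]-P[0]),np.linalg.norm(P[2]-P[3]),'h',np.linalg.norm(P[0]-P[3]),np.linalg.norm(P[1]-P[2]))
print('center',P.mean(0), 'ydir',np.degrees(np.arctan2(*((P[0]+P[1]-P[2]-P[3])[[1,0]]))),'xdir',np.degrees(np.arctan2(*((P[1]+P[2]-P[0]-P[3])[[1,0]]))))
print('tab',onz(c,352.3,208.2,.11))
for u,v in((401.8,201.1),(396.8,216.1),(391.3,233)): print('cell',onz(c,u,v,.076).round(3))
print('bench edge',[onz(c,u,v,0).round(3)[:2] for u,v in((145,262),(240,291),(420,336))], 'tape',onz(c,287,273,0).round(3),'marker',onz(c,452,230,0).round(3),'lowcase',onz(c,480,280,0).round(3))
E
```

```text
[[ 0.58  -0.219  0.091]
 [ 0.532 -0.345  0.088]
 [ 0.343 -0.274  0.088]
 [ 0.392 -0.145  0.091]] w 0.1349312701643666 0.13795018644683493 h 0.20157205209960516 0.20082325470036547
center [ 0.46190834 -0.24582224  0.08975   ] ydir -20.903165487974622 xdir -111.01805125686049
tab [ 0.44176595 -0.29653951  0.11      ]
cell [ 0.465 -0.434  0.076]
cell [ 0.424 -0.419  0.076]
cell [ 0.378 -0.404  0.076]
bench edge [array([0.301, 0.281]), array([0.22 , 0.011]), array([ 0.097, -0.491])] tape [ 0.27 -0.12  0.  ] marker [ 0.391 -0.59   0.   ] lowcase [ 0.25  -0.664  0.   ]
```

```bash
cat >> h.py <<'E'
from scipy.spatial.transform import Rotation as Rn
C0=np.array([.462,-.246]); YAW=-20.9   # case
def case2w(x,y,z=0):
    a=np.radians(YAW-0); ey=np.array([np.cos(a),np.sin(a)]); ex=np.array([ey[1],-ey[0]])
    return np.r_[C0+x*ex+y*ey,z]
def d(p,yang=None):
    "fractions to reach world p (TCP), tool y at heading yang deg"
    s=bot.get_state(); q=s['eef_rot']; R=Rn.from_quat(q[[1,2,3,0]]).as_matrix()
    f=R.T@(np.array(p)-s['eef_pos'])/.15
    tw=0
    if yang is not None:
        h=np.degrees(np.arctan2(R[1,1],R[0,1])); tw=(h-yang+90)%180-90; tw=tw/45
    print('frac',f.round(3),'twist',round(tw,3),'pos',s['eef_pos'].round(4),'F',s['contact_force'].round(1),'w',round(s['gripper_width'],3),'t',round(s['t'],2))
E
echo
```

Emit:
play_rows:
  targets: [1,-0.45,0.2,0.912,0.8,1,-0.45,0.2,0.912,0.8,1,-0.45,0.2,0.912,0.8,1,-0.45,0.2,0.912,0.8,1,-0.45,0.2,0.912,0.8]
  newtons: 20

```text
t: 0.7
eef_pos: [0.3081, -0.3994, 0.2005]
eef_rot: [-0.001, 0.983, -0.182, -0.0]
contact_force: [-0.8, -0.3, -1.2]
gripper_width: 0.8
finger_force: 0.0
```

```bash
python3 - <<'E'
from h import *
d(case2w(.043,-.05,.25),-110.9)
E
```

```text
frac [ 0.258 -1.035 -0.329] twist -0.003 pos [ 0.3081 -0.3994  0.2005] F [-0.8 -0.3 -1.2] w 0.8 t 0.7
```

Emit:
play_rows:
  targets: [0.26,-1,-0.33,0,0.6,0.26,-1,-0.33,0,0.6,0.26,-1,-0.33,0,0.6,0.26,-1,-0.33,0,0.6,0.26,-1,-0.33,0,0.6]

```text
t: 1.2
eef_pos: [0.3972, -0.2745, 0.2514]
eef_rot: [0.0, 0.984, -0.18, 0.001]
contact_force: [-0.1, -1.0, 0.0]
gripper_width: 0.603
finger_force: 0.0
```

```bash
python3 - <<'E'
from h import *
c=cap('wrist','w1.png'); d(case2w(.043,0,.12),-110.9)
print(ray(c,320,200))
for n,p in dict(grip=(.043,0,.102),tabtop=(.057,0,.112),ribtop=(.036,0,.112),rimA=(.069,-.102,.088),rimB=(.069,.102,.088)).items(): print(n,proj(c,case2w(*p)).round(1))
E
```

```text
frac [ 0.339 -0.052  0.871] twist 0.003 pos [ 0.3964 -0.2754  0.2507] F [-0.1 -1.4 -0.3] w 0.602 t 1.25
(array([ 0.47449976, -0.30148725,  0.39382928]), array([-0.30750872,  0.09762851, -0.94669627]))
grip [309.4 127.8]
tabtop [325.5 129.2]
ribtop [301.1 129.1]
rimA [334.9 227. ]
rimB [340.8   1. ]
```

View pics/w1.png

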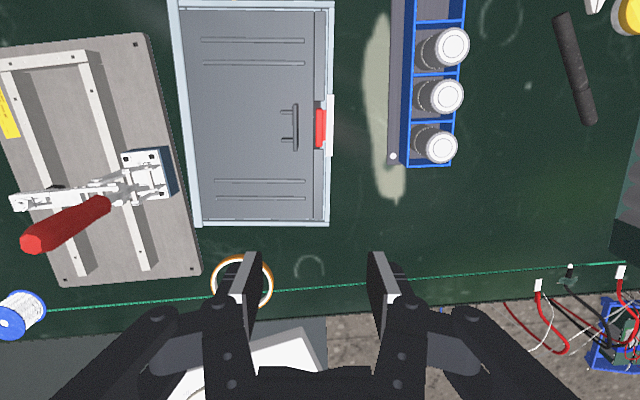

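```bash
python3 - <<'E'
from h import *
c=cap('wrist'); im=c['image']; h=cv2.cvtColor(im,cv2.COLOR_BGR2HSV);H,S,V=cv2.split(h)
r=(((H<8)|(H>172))&(S>120)&(V>60)).astype(np.uint8); r[:,:300]=0; r[:,350:]=0; r[200:]=0
print(comps(r,20))
def tocase(p):
    v=p[:2]-C0; a=np.radians(YAW); ey=np.array([np.cos(a),np.sin(a)]); ex=np.array([ey[1],-ey[0]]); return np.round([v@ex*1e3,v@ey*1e3],1)
x,y,w,hh,_=comps(r,20)[0][0]
print('tab right edge@112',tocase(onz(c,x+w,y+hh/2,.112)),'left',tocase(onz(c,x,y+hh/2,.112)))
g=cv2.cvtColor(im,cv2.COLOR_BGR2GRAY).astype(int)
for row in(50,200): print(row,g[row,175:205].tolist(),g[row,300:340].tolist())
for u,v,z in((328,226,.088),(334,3,.088),(204,227,.088)): print(tocase(onz(c,u,v,z)))
E
```

```text
[([314, 107, 11, 40, 359], [318.3, 126.2])]
tab right edge@112 [57.8  1.4] left [48.4  1.3]
50 [217, 215, 216, 217, 213, 186, 116, 127, 131, 132, 129, 130, 132, 127, 129, 127, 133, 134, 137, 131, 138, 137, 130, 139, 136, 132, 133, 137, 138, 134] [152, 154, 152, 151, 157, 153, 154, 158, 157, 156, 160, 148, 82, 143, 163, 165, 166, 163, 161, 163, 166, 167, 157, 140, 188, 215, 161, 227, 226, 225, 231, 223, 29, 51, 58, 56, 55, 58, 60, 63]
200 [174, 172, 174, 174, 169, 174, 175, 170, 103, 79, 82, 81, 45, 52, 143, 239, 227, 225, 226, 225, 226, 227, 213, 160, 108, 137, 132, 135, 131, 135] [135, 140, 136, 141, 163, 164, 154, 159, 158, 160, 162, 126, 101, 180, 162, 159, 162, 163, 166, 163, 154, 160, 235, 217, 189, 234, 227, 235, 248, 34, 57, 64, 59, 61, 64, 63, 63, 61, 62, 67]
[  62.9 -101.2]
[64.7 99.8]
[ -64.9 -102.6]
```

```bash
sed -i 's/^C0=.*/C0=np.array([.462,-.246])-.0025*np.array([-.357,-.934])/; ' h.py; cat >> h.py <<'E'
def tocase(p):
    v=p[:2]-C0; a=np.radians(YAW); ey=np.array([np.cos(a),np.sin(a)]); ex=np.array([ey[1],-ey[0]]); return np.round([v@ex*1e3,v@ey*1e3],1)
E
python3 - <<'E'
from h import *
d(case2w(.043,0,.145),-110.9)
E
```

```text
Traceback (most recent call last):
  File "h.py", line 22, in case2w
    a=np.radians(YAW-0); ey=np.array([np.cos(a),np.sin(a)]); ex=np.array([ey[1],-ey[0]])
                 ^^^
NameError: name 'YAW' is not defined
```

```bash
sed -i 's/^C0=.*/&\nYAW=-20.9/' h.py
python3 - <<'E'
from h import *
d(case2w(.043,0,.145),-110.9)
E
```

```text
frac [ 0.341 -0.074  0.702] twist 0.001 pos [ 0.3958 -0.2759  0.2503] F [ 0.1 -0.3  0.4] w 0.603 t 1.3
```

Emit:
play_rows:
  targets: [0.34,-0.075,0.7,0,0.55,0.34,-0.075,0.7,0,0.55,0.34,-0.075,0.7,0,0.55,0.34,-0.075,0.7,0,0.55,0.34,-0.075,0.7,0,0.55]

```text
t: 1.8
eef_pos: [0.4471, -0.284, 0.1471]
eef_rot: [0.0, 0.983, -0.182, 0.0]
contact_force: [-0.5, 0.5, -0.8]
gripper_width: 0.552
finger_force: 0.0
```

```bash
python3 - <<'E'
from h import *
c=cap('wrist','w2.png'); im=c['image']; d(case2w(.043,0,.097),-110.9)
for n,p in dict(tabout=(.060,0,.112),ribL=(.034,0,.112),ribR=(.038,0,.112)).items(): print(n,proj(c,case2w(*p)).round(1))
E
```

```text
frac [-0.001 -0.002  0.339] twist -0.0 pos [ 0.4475 -0.2841  0.1479] F [ 0.6 -0.2  1.4] w 0.551 t 1.85
tabout [345.5 233.1]
ribL [302.4 233.1]
ribR [309.1 233.1]
```

View pics/w2.png

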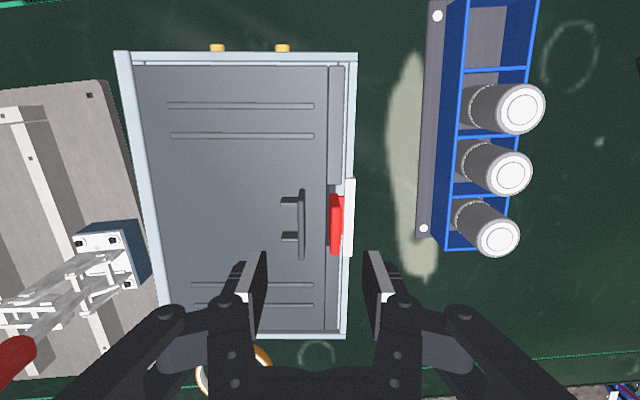

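Emit:
play_rows:
  targets: [0.025,-0.005,0.2,0,0.5,0.025,-0.005,0.35,0,0.5,0.025,-0.005,0.35,0,0.5]

```text
t: 2.15
eef_pos: [0.4505, -0.2838, 0.0927]
eef_rot: [-0.0, 0.983, -0.181, -0.001]
contact_force: [1.0, -0.1, 0.7]
gripper_width: 0.502
finger_force: 0.0
```

Emit:
play_rows:
  targets: [0,0,0,0,0,0,0,0,0,0,0,0,0,0,0,0,0,0,0,0,0,0,0,0,0]
  newtons: 20

```text
t: 2.65
eef_pos: [0.4522, -0.2846, 0.0961]
eef_rot: [0.001, 0.983, -0.181, 0.001]
contact_force: [-3.6, 0.0, 7.6]
gripper_width: 0.204
finger_force: 22.9
```

Emit:
play_rows:
  targets: [0,0,0,0,0,0,0,0,0,0,0,0,0,0,0]

```text
t: 2.95
eef_pos: [0.4522, -0.2846, 0.0961]
eef_rot: [0.001, 0.983, -0.181, 0.001]
contact_force: [-3.4, -0.8, 7.9]
gripper_width: 0.204
finger_force: 22.9
```

Emit:
play_rows:
  targets: [0,-0.003,-0.03,0,0,0,-0.01,-0.06,0,0,0,-0.02,-0.09,0,0,0,-0.026,-0.115,0,0,0,-0.026,-0.115,0,0]

```text
t: 3.45
eef_pos: [0.4528, -0.2805, 0.1107]
eef_rot: [0.0, 0.983, -0.181, -0.0]
contact_force: [-1.7, -5.2, -6.8]
gripper_width: 0.205
finger_force: 36.3
```

```bash
python3 - <<'E'
from h import *
c=cap('wrist'); s=cap('scene')
a=c['image'][0:320,60:420]; b=cv2.resize(s['image'][150:280,260:400],None,fx=2.4,fy=2.4)
cv2.imwrite('pics/p3.png',np.hstack([cv2.resize(a,(400,312*400//400)),cv2.resize(b,(336,312))])); d([0.4522,-.2846,.13])
E
```

```text
frac [ 0.006  0.027 -0.131] twist 0 pos [ 0.4527 -0.2804  0.1103] F [-1.9 -4.6 -6. ] w 0.203 t 3.55
```

View pics/p3.png

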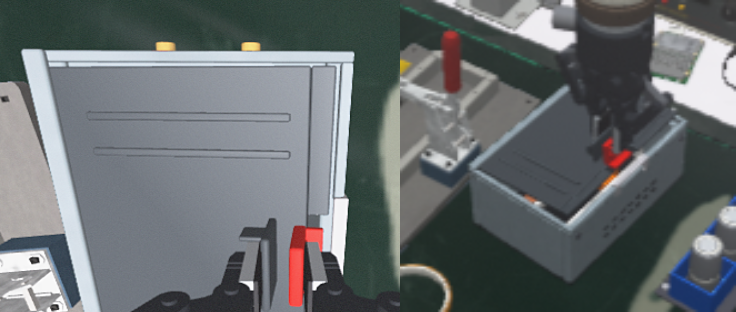

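Emit:
play_rows:
  targets: [0,-0.01,-0.03,0,0,0,-0.02,-0.06,0,0,0,-0.035,-0.09,0,0,0,-0.05,-0.125,0,0,0,-0.05,-0.125,0,0]

```text
t: 4.05
eef_pos: [0.4551, -0.2739, 0.1292]
eef_rot: [0.001, 0.983, -0.181, -0.001]
contact_force: [-2.6, -8.7, -9.6]
gripper_width: 0.206
finger_force: 61.6
```

```bash
python3 - <<'E'
from h import *
c=cap('wrist'); s=cap('scene')
a=c['image'][0:320,60:420]; b=cv2.resize(s['image'][150:280,260:400],None,fx=2.4,fy=2.4)
cv2.imwrite('pics/p4.png',np.hstack([cv2.resize(a,(400,312*400//400)),cv2.resize(b,(336,312))]))
E
```

```text
(no output)
```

View pics/p4.png

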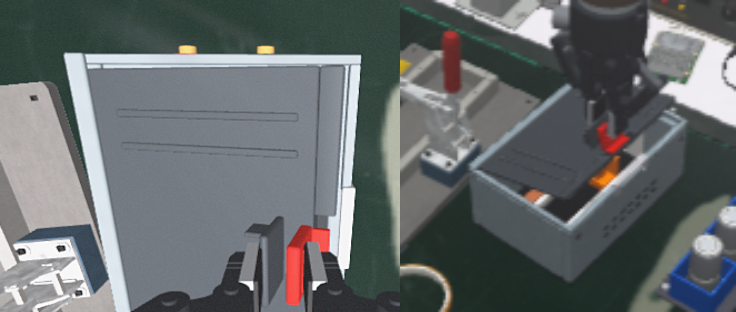

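Emit:
play_rows:
  targets: [0,0.03,-0.015,0,0,0,0.06,-0.03,0,0,0,0.1,-0.04,0,0,0,0.14,-0.06,0,0,0,0.14,-0.1,0,0]

```text
t: 4.65
eef_pos: [0.4482, -0.2937, 0.1454]
eef_rot: [0.0, 0.983, -0.182, 0.001]
contact_force: [-0.0, 0.0, -2.1]
gripper_width: 0.205
finger_force: 35.2
```

Emit:
play_rows:
  targets: [0,0,-0.1,0,0,0,0,-0.25,0,0,0,0,-0.4,0,0,0,0,-0.5,0,0,0,0,-0.5,0,0]

```text
t: 5.15
eef_pos: [0.4491, -0.2933, 0.223]
eef_rot: [0.001, 0.983, -0.181, 0.002]
contact_force: [0.2, -0.3, -1.1]
gripper_width: 0.203
finger_force: 35.2
```

```bash
python3 - <<'E'
from h import *
c=cap('wrist'); s=cap('scene')
a=c['image'][0:320,60:420]; b=cv2.resize(s['image'][130:280,260:420],None,fx=2.4,fy=2.4)
cv2.imwrite('pics/p5.png',np.hstack([cv2.resize(a,(400,312*400//400)),cv2.resize(b,(336,312))])); d([.2,-.3,.2],-110.9)
E
```

```text
frac [-1.531  0.634  0.131] twist 0.001 pos [ 0.4484 -0.2929  0.2199] F [ 0.2 -0.6 -1.7] w 0.205 t 5.25
```

View pics/p5.png

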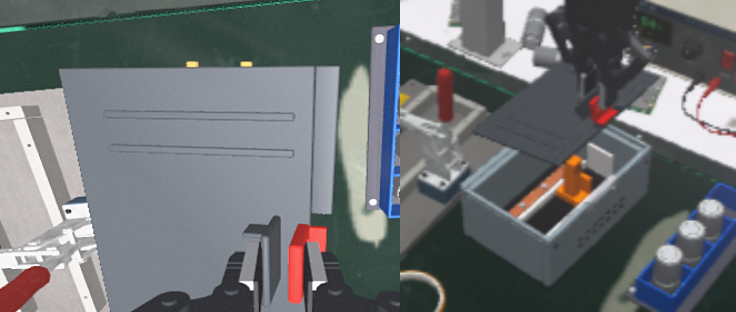

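Emit:
play_rows:
  targets: [-0.3,0.15,0.1,0,0,-0.5,0.3,0.1,0,0,-0.8,0.33,0.1,0,0,-0.96,0.33,0.1,0,0,-0.96,0.33,0.1,0,0]

```text
t: 5.75
eef_pos: [0.2936, -0.2869, 0.2041]
eef_rot: [-0.0, 0.983, -0.182, -0.0]
contact_force: [0.5, -0.7, -1.3]
gripper_width: 0.2
finger_force: 28.4
```

Emit:
play_rows:
  targets: [0,0,0,-0.2,0,0,0,0,-0.4,0,0,0,0,-0.6,0,0,0,0,-0.8,0,0,0,0,-1,0]

```text
t: 6.25
eef_pos: [0.2964, -0.2877, 0.2035]
eef_rot: [-0.0, 0.981, 0.195, -0.0]
contact_force: [0.3, -0.5, -1.3]
gripper_width: 0.205
finger_force: 28.4
```

Emit:
play_rows:
  targets: [0,0,0,-0.2,0,0,0,0,-0.4,0,0,0,0,-0.6,0,0,0,0,-0.8,0,0,0,0,-1,0]

```text
t: 6.75
eef_pos: [0.2964, -0.2877, 0.2035]
eef_rot: [-0.001, 0.841, 0.541, 0.0]
contact_force: [0.1, -0.6, -1.0]
gripper_width: 0.201
finger_force: 28.4
```

```bash
python3 - <<'E'
from h import *
c=cap('scene'); print(bot.get_state()['q'].round(2))
w=cap('wrist')
cv2.imwrite('pics/p6.png',np.hstack([cv2.resize(c['image'][130:330,240:500],(390,300)),cv2.resize(w['image'],(410,300))])); d(case2w(.10,-.145,.05),-20.9)
E
```

```text
[-0.77 -0.25 -0.19  1.63  0.    1.22]
frac [ 1.000e-03 -3.300e-02  1.024e+00] twist -0.086 pos [ 0.2963 -0.2877  0.2035] F [-0.4 -0.5 -1.3] w 0.203 t 6.85
```

View pics/p6.png

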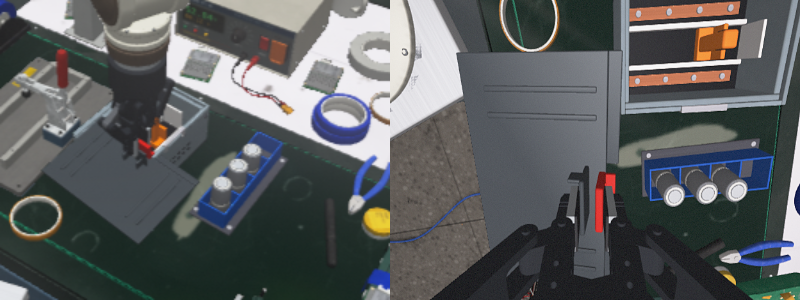

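Emit:
play_rows:
  targets: [0,-0.03,0.3,-0.085,0,0,-0.03,0.6,-0.085,0,0,-0.03,0.8,-0.085,0,0,-0.03,1,-0.085,0,0,-0.03,1,-0.085,0]

```text
t: 7.35
eef_pos: [0.2902, -0.284, 0.0504]
eef_rot: [-0.003, 0.826, 0.564, -0.001]
contact_force: [0.2, 0.1, -0.2]
gripper_width: 0.198
finger_force: 28.4
```

Emit:
play_rows:
  targets: [0,0,0.03,0,0,0,0,0.06,0,0,0,0,0.09,0,0,0,0,0.12,0,0]

```text
t: 7.75
eef_pos: [0.2926, -0.2866, 0.0371]
eef_rot: [0.001, 0.825, 0.566, 0.0]
contact_force: [0.7, -0.7, 0.1]
gripper_width: 0.198
finger_force: 19.1
```

```bash
python3 - <<'E'
from h import *
c=cap('scene'); d(case2w(.10,-.145,.03),-20.9)
w=cap('wrist')
cv2.imwrite('pics/p7.png',np.hstack([cv2.resize(c['image'][130:330,240:500],(390,300)),cv2.resize(w['image'],(410,300))])); 
E
```

```text
frac [ 0.004 -0.005  0.041] twist -0.005 pos [ 0.2922 -0.2862  0.0362] F [-0.1 -0.2 -0.4] w 0.198 t 7.8
```

View pics/p7.png

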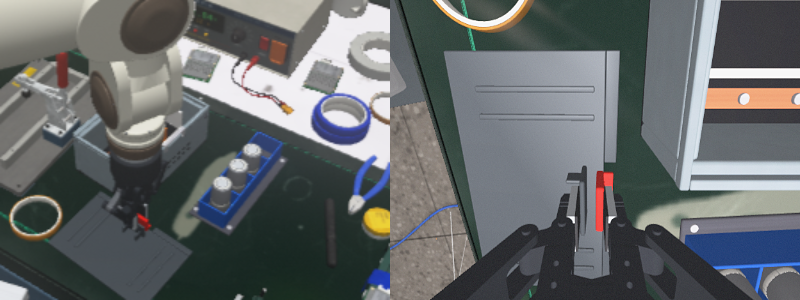

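Emit:
play_rows:
  targets: [0,0,0.02,0,0,0,0,0.03,0,0,0,0,0.03,0,0]

```text
t: 8.15
eef_pos: [0.2925, -0.2862, 0.0324]
eef_rot: [0.001, 0.825, 0.566, 0.0]
contact_force: [1.7, 0.8, 5.1]
gripper_width: 0.2
finger_force: 22.7
```

Emit:
play_rows:
  targets: [0,0,0,0,0.35,0,0,0,0,0.4,0,0,-0.1,0,0.4,0,0,-0.4,0,0.4,0,0,-0.8,0,0.4]

```text
t: 8.65
eef_pos: [0.2908, -0.285, 0.1417]
eef_rot: [-0.002, 0.825, 0.566, -0.0]
contact_force: [0.7, -1.2, 0.7]
gripper_width: 0.4
finger_force: 0.0
```

```bash
python3 - <<'E'
from h import *
d([.3,-.3,.2],-110.9)
E
```

```text
frac [-0.071  0.092 -0.389] twist 1.995 pos [ 0.2908 -0.285   0.1417] F [ 0.7 -1.2  0.7] w 0.4 t 8.65
```

Emit:
play_rows:
  targets: [0,0,-0.3,0.2,0.5,0,0,-0.6,0.4,0.5,0,0,-0.8,0.6,0.5,0,0,-0.8,0.8,0.5,0,0,-0.8,1,0.5]

```text
t: 9.15
eef_pos: [0.292, -0.2862, 0.2626]
eef_rot: [0.001, 0.975, 0.221, 0.0]
contact_force: [-0.8, 0.3, -0.3]
gripper_width: 0.498
finger_force: 0.0
```

Emit:
play_rows:
  targets: [0,0,0,0.2,0.5,0,0,0,0.4,0.5,0,0,0,0.6,0.5,0,0,0,0.8,0.5,0,0,0,1,0.5]

```text
t: 9.65
eef_pos: [0.2917, -0.2859, 0.2615]
eef_rot: [-0.0, 0.988, -0.151, -0.0]
contact_force: [0.2, 0.8, -1.0]
gripper_width: 0.504
finger_force: 0.0
```

```bash
python3 - <<'E'
from h import *
c=cap('wrist','w8.png')
d(case2w(.0,-.05,.2),-110.9)
print(proj(c,case2w(0,-.09,.02)),proj(c,case2w(0,.087,.05)))
E
```

```text
frac [ 0.667 -0.636  0.409] twist 0.066 pos [ 0.2917 -0.2859  0.2615] F [ 0.3  1.2 -0.4] w 0.505 t 9.7
[232.05803478 109.5153076 ] [219.60680408 -95.15661298]
```

View pics/w8.png

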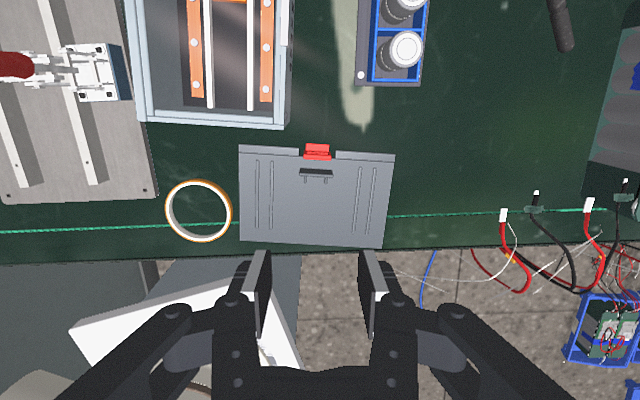

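Emit:
play_rows:
  targets: [0.3,-0.3,0.1,0.066,0.5,0.5,-0.5,0.2,0.066,0.5,0.67,-0.64,0.2,0.066,0.5,0.67,-0.64,0.2,0.066,0.5,0.67,-0.64,0.2,0.066,0.5]

```text
t: 10.2
eef_pos: [0.4163, -0.223, 0.2311]
eef_rot: [-0.0, 0.985, -0.172, -0.001]
contact_force: [-1.2, -0.1, 0.1]
gripper_width: 0.497
finger_force: 0.0
```

```bash
python3 - <<'E'
from h import *
c=cap('wrist','w9.png'); im=c['image']
h=cv2.cvtColor(im,cv2.COLOR_BGR2HSV);H,S,V=cv2.split(h)
m=((H>6)&(H<20)&(S>190)&(V>100)); print([(a,b) for a,b in comps(m,100)])
d(case2w(.0,-.05,.2),-110.9)
for p in((0,-.09,.006),(0,.087,.05),(.069,-.102,.088),(-.069,-.102,.0)): print(p,proj(c,case2w(*p)).round(1))
E
```

```text
[]
frac [0.008 0.014 0.21 ] twist 0.023 pos [ 0.4158 -0.2235  0.2316] F [-0.8  0.2  0.7] w 0.503 t 10.25
(0, -0.09, 0.006) [317.8 196.3]
(0, 0.087, 0.05) [322.8  24. ]
(0.069, -0.102, 0.088) [389.1 235.7]
(-0.069, -0.102, 0.0) [261.4 202.9]
```

View pics/w9.png

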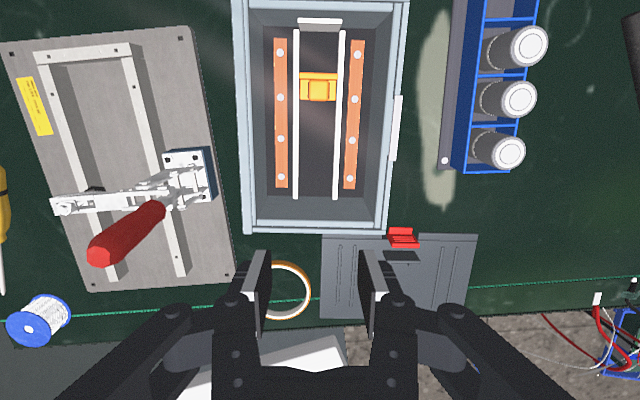

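```bash
python3 - <<'E'
from h import *
c=cap('wrist'); im=c['image']
h=cv2.cvtColor(im,cv2.COLOR_BGR2HSV);H,S,V=cv2.split(h)
m=((H>15)&(H<28)&(S>120)&(V>140)); print(comps(m,100))
for p in((319,90,.078),(319,30,.05),(316,198,.018),(319,40,.018)): print(p,tocase(onz(c,*p)))
W=(S<50)&(V>200)
for r in(50,120,150,180): print(r,np.where(W[r,285:350])[0]+285)
E
```

```text
[([298, 73, 39, 6, 205], [316.8, 75.5]), ([16, 77, 37, 59, 911], [33.9, 104.9]), ([300, 80, 35, 20, 546], [317.4, 89.3]), ([0, 197, 5, 47, 150], [1.3, 222.9])]
(319, 90, 0.078) [-1.6 30.9]
(319, 30, 0.05) [-2.3 82.1]
(316, 198, 0.018) [ -1.6 -88.5]
(319, 40, 0.018) [-1.8 78.2]
50 [292 293 294 295 296 297 338 339 340 341 342 343]
120 [292 293 294 295 296 297 335 336 337 338 339 340]
150 [292 293 294 295 296 297 333 334 335 336 337 338]
180 [292 293 294 295 296 297 332 333 334 335 336 337 347 348 349]
```

```bash
sed -i 's/^C0=.*/C0=np.array([.462,-.246])-.004*np.array([-.357,-.934])/' h.py; python3 - <<'E'
from h import *
d(case2w(.0,.031,.052),-110.9)
E
```

```text
frac [0.549 0.009 1.199] twist 0.021 pos [ 0.4155 -0.2239  0.2319] F [ 0.4  0.3 -0.7] w 0.499 t 10.3
```

Emit:
play_rows:
  targets: [0.3,0.01,0.1,0.02,0.5,0.55,0.01,0.4,0.02,0.5,0.55,0.01,0.7,0.02,0.5,0.55,0.01,0.8,0.02,0.5,0.55,0.01,0.8,0.02,0.5]

```text
t: 10.8
eef_pos: [0.4909, -0.2534, 0.109]
eef_rot: [-0.001, 0.983, -0.182, -0.002]
contact_force: [-0.4, -0.5, 0.7]
gripper_width: 0.498
finger_force: 0.0
```

```bash
python3 - <<'E'
from h import *
c=cap('wrist','w10.png')
d(case2w(.0,.031,.052),-110.9)
print(proj(c,case2w(0,.031,.078)))
E
```

```text
frac [ 0.003 -0.004  0.397] twist -0.001 pos [ 0.4919 -0.2538  0.1115] F [-0.1 -0.2  0.2] w 0.498 t 10.85
[316.80265468 234.13752255]
```

View pics/w10.png

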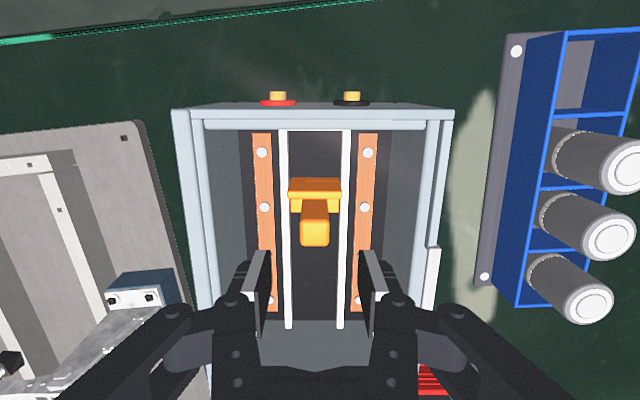

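Emit:
play_rows:
  targets: [-0.01,0,0.2,0,0.5,-0.01,0,0.4,0,0.5,-0.01,0,0.4,0,0.5,-0.01,0,0.4,0,0,-0.01,0,0.4,0,0]
  newtons: 25

```text
t: 11.35
eef_pos: [0.4927, -0.2539, 0.0549]
eef_rot: [0.001, 0.983, -0.182, 0.002]
contact_force: [-3.2, -1.6, 1.6]
gripper_width: 0.203
finger_force: 27.9
```

Emit:
play_rows:
  targets: [0,0,0,0,0,0,0,0,0,0,0,0,0,0,0]

```text
t: 11.65
eef_pos: [0.4927, -0.2539, 0.0548]
eef_rot: [0.001, 0.983, -0.182, 0.002]
contact_force: [-3.2, -2.4, 8.5]
gripper_width: 0.205
finger_force: 29.0
```

```bash
python3 - <<'E'
from h import *
s=bot.get_state(); print(tocase(s['eef_pos'])); d(case2w(0,-.084,.052),-110.9)
E
```

```text
[ 0.4 31.5]
frac [-0.77  -0.002  0.016] twist -0.001 pos [ 0.4927 -0.2539  0.0548] F [-3.2 -2.4  8.5] w 0.205 t 11.65
```

Emit:
play_rows:
  targets: [-0.1,0,0,0,0,-0.25,0,0,0,0,-0.4,0,0,0,0,-0.55,0,0,0,0,-0.65,0,0,0,0]

```text
t: 12.15
eef_pos: [0.4016, -0.2187, 0.0549]
eef_rot: [0.001, 0.983, -0.182, 0.003]
contact_force: [2.0, -1.7, 7.4]
gripper_width: 0.204
finger_force: 28.8
```

Emit:
play_rows:
  targets: [-0.03,0,0,0,0,-0.06,0,0,0,0,-0.09,0,0,0,0,-0.09,0,0,0,0]

```text
t: 12.55
eef_pos: [0.3902, -0.2144, 0.0549]
eef_rot: [0.001, 0.983, -0.182, 0.003]
contact_force: [4.0, -4.0, 4.3]
gripper_width: 0.208
finger_force: 30.8
```

```bash
python3 - <<'E'
from h import *
s=bot.get_state(); print(tocase(s['eef_pos'])); d(case2w(0,-.084,.052),-110.9)
E
```

```text
[  0.1 -78.4]
frac [-0.038 -0.     0.019] twist -0.0 pos [ 0.3902 -0.2144  0.0549] F [ 4.  -4.   4.3] w 0.208 t 12.55
```

Emit:
play_rows:
  targets: [0,0,0,0,0.4,0,0,0,0,0.5,0,0,-0.3,0,0.5,0,0,-0.6,0,0.6,0,0,-1,0,0.6]

```text
t: 13.05
eef_pos: [0.3878, -0.2129, 0.1945]
eef_rot: [0.0, 0.983, -0.181, 0.001]
contact_force: [0.7, -0.7, -0.0]
gripper_width: 0.602
finger_force: 0.0
```

```bash
python3 - <<'E'
from h import *
d([.39,-.41,.22],-110.9)
E
```

```text
frac [ 0.483  1.223 -0.169] twist -0.0 pos [ 0.3878 -0.2129  0.1945] F [ 0.7 -0.7 -0. ] w 0.602 t 13.05
```

Emit:
play_rows:
  targets: [0.1,0.3,-0.15,0,0.7,0.1,0.6,-0.15,0,0.7,0.1,0.9,-0.15,0,0.7,0.1,1,-0.15,0,0.7,0.1,1,-0.15,0,0.7]

```text
t: 13.55
eef_pos: [0.3479, -0.3601, 0.2152]
eef_rot: [0.0, 0.983, -0.183, 0.0]
contact_force: [-0.0, -0.1, -0.7]
gripper_width: 0.699
finger_force: 0.0
```

```bash
cat > cells.py <<'E'
from h import *
def cells(cam='wrist'):
    c=cap(cam); im=c['image']; h=cv2.cvtColor(im,cv2.COLOR_BGR2HSV);H,S,V=cv2.split(h)
    m=((S<45)&(V>185)).astype(np.uint8); m=cv2.morphologyEx(m,cv2.MORPH_OPEN,np.ones((3,3)))
    cs,_=cv2.findContours(m,cv2.RETR_EXTERNAL,cv2.CHAIN_APPROX_NONE)
    out=[]
    for k in cs:
        if len(k)<25 or cv2.contourArea(k)<200: continue
        hull=cv2.convexHull(k); e=cv2.fitEllipse(hull if len(hull)>=5 else k)
        p=onz(c,*e[0],.076); rad=np.linalg.norm(onz(c,e[0][0]+max(e[1])/2,e[0][1],.076)-p)
        if abs(rad-.0145)<.004 and min(e[1])/max(e[1])>.7: out.append(p); print(np.round(e[0],1),np.round(e[1],1),'r',rad.round(4),'w',p.round(4),'case',tocase(p))
    return c
if __name__=='__main__':
    c=cells(); cells('top')
    h=cv2.cvtColor(c['image'],cv2.COLOR_BGR2HSV);H,S,V=cv2.split(h)
    m=((H>100)&(H<125)&(S>120)&(V>50)); print([(a,b) for a,b in comps(m,400)])
    d([.4,-.4,.2],-110.9)
E
python3 cells.py
```

```text
[314.3 175.4] [25.9 36.9] r 0.0166 w [ 0.3574 -0.3615  0.076 ] case [149.2 -56.5]
[ 38.8 170.5] [21.7 26.5] r 0.0119 w [ 0.4505 -0.1326  0.076 ] case [-97.9 -51.2]
[347.2 135.5] [35.1 36.2] r 0.0157 w [ 0.3803 -0.4008  0.076 ] case [177.8 -21.1]
[347.4  76.3] [37.3 40.3] r 0.0165 w [ 0.4256 -0.4168  0.076 ] case [176.6  26.9]
[347.7  17.4] [39.5 44.5] r 0.0172 w [ 0.4658 -0.431   0.076 ] case [175.5  69.6]
[([312, 0, 58, 161, 2320], [344.6, 87.3]), ([599, 122, 41, 42, 1193], [620.7, 141.7]), ([572, 332, 68, 45, 792], [600.8, 365.2])]
frac [0.419 0.138 0.1  ] twist -0.001 pos [ 0.3487 -0.3582  0.215 ] F [-0.2  0.  -0.4] w 0.701 t 13.65
```

```bash
python3 - <<'E'
from h import *
d(case2w(.1775,-.021,.047),-110.9)
E
```

```text
frac [0.298 0.189 1.12 ] twist -0.001 pos [ 0.3487 -0.3582  0.215 ] F [-0.2  0.  -0.4] w 0.701 t 13.65
```

Emit:
play_rows:
  targets: [0.3,0.19,0,0,0.7,0.3,0.19,0.2,0,0.7,0.3,0.19,0.5,0,0.7,0.3,0.19,0.75,0,0.7,0.3,0.19,0.75,0,0.7]

```text
t: 14.15
eef_pos: [0.3793, -0.3978, 0.097]
eef_rot: [-0.003, 0.984, -0.181, -0.003]
contact_force: [-0.4, 0.2, 0.0]
gripper_width: 0.702
finger_force: 0.0
```

Emit:
play_rows:
  targets: [0,0,0.2,0,0.7,0,0,0.37,0,0.7,0,0,0.37,0,0.7,0,0,0.37,0,0.2,0,0,0.37,0,0.2]
  newtons: 30

```text
t: 14.65
eef_pos: [0.3815, -0.4019, 0.0492]
eef_rot: [0.001, 0.983, -0.181, 0.001]
contact_force: [-1.6, -1.8, 5.6]
gripper_width: 0.371
finger_force: 22.1
```

Emit:
play_rows:
  targets: [0,0,0,0,0.2,0,0,0,0,0.2]

```text
t: 14.85
eef_pos: [0.3815, -0.4021, 0.0492]
eef_rot: [0.001, 0.983, -0.181, 0.002]
contact_force: [0.5, 1.9, 8.1]
gripper_width: 0.369
finger_force: 29.3
```

Emit:
play_rows:
  targets: [0,0,-0.2,0,0.2,0,0,-0.5,0,0.2,0,0,-0.8,0,0.2,0,0,-0.8,0,0.2]

```text
t: 15.25
eef_pos: [0.3821, -0.403, 0.1743]
eef_rot: [0.003, 0.983, -0.181, 0.004]
contact_force: [0.5, -0.2, -0.2]
gripper_width: 0.367
finger_force: 30.4
```

```bash
python3 - <<'E'
from h import *
d(case2w(0,.062,.051),-110.9)
E
```

```text
frac [ 0.529 -1.199  0.822] twist -0.0 pos [ 0.3821 -0.403   0.1743] F [ 0.5 -0.2 -0.2] w 0.367 t 15.25
```

Emit:
play_rows:
  targets: [0.2,-0.3,0,0,0.2,0.4,-0.6,0,0,0.2,0.53,-0.9,0,0,0.2,0.53,-1,0,0,0.2,0.53,-1,0,0,0.2]

```text
t: 15.75
eef_pos: [0.5098, -0.287, 0.1664]
eef_rot: [-0.0, 0.984, -0.18, 0.0]
contact_force: [-0.1, -0.5, -1.7]
gripper_width: 0.362
finger_force: 30.5
```

Emit:
play_rows:
  targets: [0,-0.1,0,0,0.2,0,-0.2,0,0,0.2,0,-0.2,0,0,0.2]

```text
t: 16.05
eef_pos: [0.5191, -0.2603, 0.1665]
eef_rot: [-0.0, 0.983, -0.181, 0.0]
contact_force: [-0.1, 0.5, -2.3]
gripper_width: 0.368
finger_force: 30.5
```

```bash
python3 - <<'E'
from h import *
c=cap('wrist','w11.png')
d(case2w(0,.062,.051),-110.9)
im=c['image'];h=cv2.cvtColor(im,cv2.COLOR_BGR2HSV);H,S,V=cv2.split(h);W=(S<50)&(V>190)
# end plate top edge and rails
for col in(300,318,335): print(col,np.where(W[:,col])[0][:40])
for r in(140,170,200): 
    x=np.where(W[r,240:400])[0]+240; print(r,x)
print('endplate pred',proj(c,case2w(0,.087,.05)),'rails pred',proj(c,case2w(-.023,.05,.018)),proj(c,case2w(.023,.05,.018)))
E
```

```text
frac [0.023 0.015 0.77 ] twist 0.0 pos [ 0.5189 -0.261   0.1665] F [ 0.4 -0.2 -1.3] w 0.366 t 16.1
300 [  0   1   2   3   4   5   6   7   8   9  10  11 275 276 277 278 279 280
 281 282 287 288 289 290 291 292 293 294 295 296 297 298 299 300 301 302
 303 304 305 306]
318 [  0   1   2   3   4   5   6   7   8   9 273 274 275 276 277 278 279 283
 284 285 286 287 288 289 290 291 292 293 294 295 296 297 298 299 300 301
 302 303 304 305]
335 [  0   1   2   3   4   5   6   7 280 281 282 283 284 285 286 287 288 289
 290 308 309 310 311 312 313 314 315 316]
140 []
170 [273 274 275 276 277 278 279 291 292 293 294 295 296 341 342 343 344 345
 346 358 359 360 361 362 363]
200 [292 293 294 295 296 297 340 341 342 343 344 345]
endplate pred [320.70059034 159.4592278 ] rails pred [295.54467778 191.14919373] [344.15278743 191.16584586]
```

View pics/w11.png

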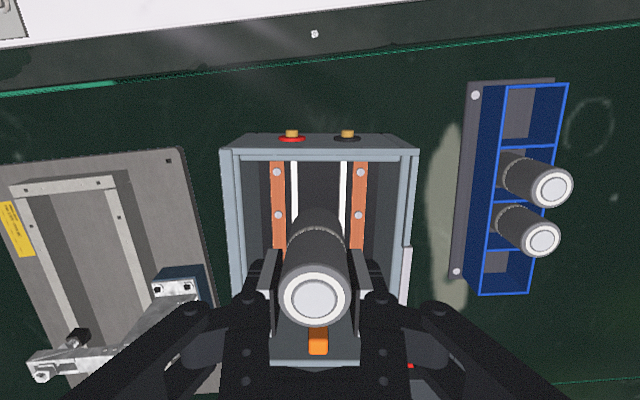

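Emit:
play_rows:
  targets: [0.03,0.01,0.15,0,0.2,0.03,0.01,0.3,0,0.2,0.03,0.01,0.45,0,0.2,0.03,0.01,0.6,0,0.2,0.03,0.01,0.6,0,0.2]

```text
t: 16.6
eef_pos: [0.5206, -0.2642, 0.0732]
eef_rot: [-0.001, 0.983, -0.182, -0.002]
contact_force: [-0.9, -0.3, -1.9]
gripper_width: 0.372
finger_force: 30.5
```

```bash
python3 - <<'E'
from h import *
d(case2w(0,.064,.051),-110.9)
E
```

```text
frac [ 0.019 -0.001  0.148] twist -0.001 pos [ 0.5206 -0.2642  0.0732] F [-0.9 -0.3 -1.9] w 0.372 t 16.6
```

Emit:
play_rows:
  targets: [0,0,0.06,0,0.2,0,0,0.11,0,0.2,0,0,0.14,0,0.2,0,0,0.14,0,0.2]

```text
t: 17.0
eef_pos: [0.5224, -0.2645, 0.055]
eef_rot: [-0.0, 0.983, -0.182, -0.0]
contact_force: [-0.2, -0.2, -1.0]
gripper_width: 0.367
finger_force: 30.5
```

Emit:
play_rows:
  targets: [0,0,0.015,0,0.2,0,0,0.025,0,0.2,0,0,0.025,0,0.2]

```text
t: 17.3
eef_pos: [0.5226, -0.2645, 0.0516]
eef_rot: [0.0, 0.983, -0.181, 0.0]
contact_force: [0.5, -0.8, -0.9]
gripper_width: 0.368
finger_force: 30.5
```

Emit:
play_rows:
  targets: [0,0,0.01,0,0.2,0,0,0.01,0,0.2,0,0,0.01,0,0.55,0,0,0.01,0,0.55,0,0,-0.15,0,0.55]

```text
t: 17.8
eef_pos: [0.521, -0.2637, 0.0712]
eef_rot: [-0.001, 0.983, -0.181, -0.002]
contact_force: [-0.5, -0.1, -0.1]
gripper_width: 0.55
finger_force: 0.0
```

Emit:
play_rows:
  targets: [0,0,-0.3,0,0.6,0,0,-0.6,0,0.7,0,0.3,-0.6,0,0.7,-0.2,0.6,-0.6,0,0.7,-0.4,1,-0.6,0,0.7]

```text
t: 18.3
eef_pos: [0.4277, -0.3697, 0.1643]
eef_rot: [0.0, 0.984, -0.181, 0.0]
contact_force: [0.8, -1.0, 0.1]
gripper_width: 0.699
finger_force: 0.0
```

```bash
python3 - <<'E'
from cells import *
cells(); print(); cells('top')
d(case2w(.1765,.027,.048),-110.9)
E
```

```text
[ 15.1 280.7] [33.4 39. ] r 0.0162 w [ 0.4537 -0.1122  0.076 ] case [-118.   -55.5]
[377.  184.5] [37.6 41.7] r 0.0155 w [ 0.4264 -0.4168  0.076 ] case [176.3  27.7]
[379.5 126.2] [42.2 45.4] r 0.0159 w [ 0.4665 -0.4311  0.076 ] case [175.3  70.2]

frac [0.112 0.275 0.776] twist -0.007 pos [ 0.425  -0.3722  0.1644] F [0.3 0.8 0.3] w 0.7 t 18.4
```

Emit:
play_rows:
  targets: [0.115,0.275,0,-0.005,0.7,0.115,0.275,0.2,-0.005,0.7,0.115,0.275,0.5,-0.005,0.7,0.115,0.275,0.78,-0.005,0.7,0.115,0.275,0.78,-0.005,0.7]

```text
t: 18.9
eef_pos: [0.4276, -0.411, 0.041]
eef_rot: [-0.003, 0.984, -0.18, -0.004]
contact_force: [-0.4, 0.1, -0.2]
gripper_width: 0.7
finger_force: 0.0
```

Emit:
play_rows:
  targets: [0,0,0,0,0.2,0,0,0,0,0.2,0,0,0,0,0.2,0,0,0,0,0.2,0,0,0,0,0.2]

```text
t: 19.4
eef_pos: [0.4311, -0.4147, 0.0498]
eef_rot: [0.001, 0.984, -0.18, 0.002]
contact_force: [0.4, 0.1, 7.2]
gripper_width: 0.383
finger_force: 29.5
```

Emit:
play_rows:
  targets: [0,0,-0.2,0,0.2,0,0,-0.5,0,0.2,0,0,-0.8,0,0.2,0,0,-0.8,0,0.2]

```text
t: 19.8
eef_pos: [0.4319, -0.4154, 0.1752]
eef_rot: [0.003, 0.984, -0.18, 0.005]
contact_force: [-0.2, -0.9, -1.0]
gripper_width: 0.382
finger_force: 29.7
```

```bash
python3 - <<'E'
from h import *
d(case2w(0,.028,.051),-110.9)
E
```

```text
frac [-0.033 -1.157  0.823] twist 0.005 pos [ 0.4319 -0.4154  0.1752] F [-0.2 -0.9 -1. ] w 0.382 t 19.8
```

Emit:
play_rows:
  targets: [-0.03,-0.3,0,0,0.2,-0.03,-0.6,0,0,0.2,-0.03,-0.9,0,0,0.2,-0.03,-1,0,0,0.2,-0.03,-1,0,0,0.2]

```text
t: 20.3
eef_pos: [0.4796, -0.27, 0.1674]
eef_rot: [0.0, 0.984, -0.178, 0.0]
contact_force: [-0.9, -0.3, -1.4]
gripper_width: 0.38
finger_force: 29.8
```

Emit:
play_rows:
  targets: [0,-0.1,0,0,0.2,0,-0.15,0,0,0.2,0,-0.15,0,0,0.2]

```text
t: 20.6
eef_pos: [0.4869, -0.2506, 0.167]
eef_rot: [-0.0, 0.984, -0.179, -0.0]
contact_force: [-1.4, 0.4, -1.8]
gripper_width: 0.376
finger_force: 29.8
```

```bash
python3 - <<'E'
from h import *
d(case2w(0,.029,.051),-110.9)
E
```

```text
frac [0.028 0.004 0.773] twist 0.005 pos [ 0.4869 -0.2506  0.167 ] F [-1.4  0.4 -1.8] w 0.376 t 20.6
```

Emit:
play_rows:
  targets: [0.02,0,0.15,0,0.2,0.02,0,0.3,0,0.2,0.02,0,0.45,0,0.2,0.02,0,0.6,0,0.2,0.02,0,0.6,0,0.2]

```text
t: 21.1
eef_pos: [0.4877, -0.2516, 0.0739]
eef_rot: [-0.001, 0.984, -0.18, -0.002]
contact_force: [-0.9, 0.5, -1.6]
gripper_width: 0.377
finger_force: 29.8
```

Emit:
play_rows:
  targets: [0,0,0.06,0,0.2,0,0,0.11,0,0.2,0,0,0.15,0,0.2,0,0,0.15,0,0.2]

```text
t: 21.5
eef_pos: [0.4894, -0.2516, 0.054]
eef_rot: [-0.0, 0.984, -0.18, -0.0]
contact_force: [0.2, 0.1, -2.2]
gripper_width: 0.378
finger_force: 29.6
```

```bash
python3 - <<'E'
from h import *
d(case2w(0,.029,.051),-110.9)
E
```

```text
frac [0.009 0.004 0.02 ] twist 0.005 pos [ 0.4894 -0.2516  0.054 ] F [ 0.2  0.1 -2.2] w 0.378 t 21.5
```

Emit:
play_rows:
  targets: [0,0,0.02,0,0.2,0,0,0.03,0,0.2,0,0,0.03,0,0.2,0,0,0.03,0,0.55,0,0,0.03,0,0.55]

```text
t: 22.0
eef_pos: [0.4895, -0.2519, 0.0501]
eef_rot: [0.0, 0.984, -0.18, 0.0]
contact_force: [0.3, 0.1, -0.1]
gripper_width: 0.549
finger_force: 0.0
```

Emit:
play_rows:
  targets: [0,0,-0.2,0,0.55,0,0,-0.5,0,0.6,0,0,-0.75,0,0.7,0,0.4,-0.75,0,0.7,0,0.7,-0.75,0,0.7]

```text
t: 22.5
eef_pos: [0.4549, -0.346, 0.1643]
eef_rot: [0.001, 0.984, -0.178, 0.001]
contact_force: [1.7, -0.6, -0.7]
gripper_width: 0.696
finger_force: 0.0
```

```bash
python3 - <<'E'
from cells import *
cells(); 
d(case2w(.1755,.070,.048),-110.9)
E
```

```text
[ 55.7 298.1] [32.6 43.7] r 0.0184 w [ 0.4535 -0.1105  0.076 ] case [-119.6  -56.3]
[421.7 150.9] [40.3 44.9] r 0.0162 w [ 0.4667 -0.4309  0.076 ] case [175.   70.4]
frac [0.278 0.455 0.768] twist 0.002 pos [ 0.4515 -0.3522  0.1629] F [-5.5 -2.  -1.2] w 0.699 t 22.55
```

Emit:
play_rows:
  targets: [0.26,0.455,0,0,0.7,0.26,0.455,0.2,0,0.7,0.26,0.455,0.5,0,0.7,0.26,0.455,0.77,0,0.7,0.26,0.455,0.77,0,0.7]

```text
t: 23.05
eef_pos: [0.4636, -0.4208, 0.0404]
eef_rot: [-0.003, 0.984, -0.18, -0.004]
contact_force: [-1.5, -0.6, -0.7]
gripper_width: 0.704
finger_force: 0.0
```

Emit:
play_rows:
  targets: [0,0,0,0,0.2,0,0,0,0,0.2,0,0,0,0,0.2,0,0,0,0,0.2,0,0,0,0,0.2]

```text
t: 23.55
eef_pos: [0.4677, -0.4238, 0.0497]
eef_rot: [0.001, 0.984, -0.179, 0.002]
contact_force: [0.3, -0.2, 7.0]
gripper_width: 0.394
finger_force: 29.4
```

```bash
python3 - <<'E'
from h import *
print(tocase(bot.get_state()['eef_pos'])); d(case2w(0,-.006,.175),-110.9)
E
```

```text
[168.1  68.7]
frac [-0.491 -1.121 -0.839] twist 0.005 pos [ 0.4677 -0.4238  0.0497] F [ 0.3 -0.2  7. ] w 0.394 t 23.55
```

Emit:
play_rows:
  targets: [0,0,0,0,0.7,0,0.02,0,0,0.7,0,0.04,0,0,0.7,0,0.04,0,0,0.2,0,0.04,0,0,0.2]

```text
t: 24.05
eef_pos: [0.4643, -0.4287, 0.0469]
eef_rot: [0.0, 0.984, -0.18, -0.0]
contact_force: [-1.3, -1.3, 1.3]
gripper_width: 0.375
finger_force: 28.1
```

Emit:
play_rows:
  targets: [0,0,0,0,0.2,0,0,0,0,0.2,0,0,0,0,0.2]

```text
t: 24.35
eef_pos: [0.4644, -0.4286, 0.047]
eef_rot: [0.0, 0.984, -0.18, -0.0]
contact_force: [-1.4, -1.1, -0.0]
gripper_width: 0.374
finger_force: 29.6
```

Emit:
play_rows:
  targets: [0,0,-0.2,0,0.2,0,0,-0.5,0,0.2,0,0,-0.85,0,0.2,-0.1,-0.1,-0.85,0,0.2,-0.3,-0.3,-0.85,0,0.2]

```text
t: 24.85
eef_pos: [0.4393, -0.3718, 0.1759]
eef_rot: [0.001, 0.984, -0.18, 0.002]
contact_force: [-0.3, 1.3, -1.2]
gripper_width: 0.369
finger_force: 30.0
```

```bash
python3 - <<'E'
from h import *
d(case2w(0,-.014,.175),-110.9)
E
```

```text
frac [-0.249 -0.865  0.004] twist 0.003 pos [ 0.4393 -0.3718  0.1759] F [-0.3  1.3 -1.2] w 0.369 t 24.85
```

Emit:
play_rows:
  targets: [-0.24,-0.3,0,0,0.2,-0.24,-0.6,0,0,0.2,-0.24,-0.83,0,0,0.2,-0.24,-0.83,0,0,0.2,-0.24,-0.83,0,0,0.2]

```text
t: 25.35
eef_pos: [0.4488, -0.2407, 0.1746]
eef_rot: [0.0, 0.984, -0.179, 0.0]
contact_force: [-0.2, -1.0, -1.1]
gripper_width: 0.375
finger_force: 30.0
```

```bash
python3 - <<'E'
from h import *
d(case2w(0,-.014,.051),-110.9)
c=cap('wrist'); im=c['image'];h=cv2.cvtColor(im,cv2.COLOR_BGR2HSV);H,S,V=cv2.split(h)
# look for placed cell tops
m=((S<60)&(V>120)).astype(np.uint8); a,b=proj(c,case2w(0,.062,.077)),proj(c,case2w(0,.025,.077)); print('pred',a,b)
for q,st in comps(m,150): 
    if 250<st[0]<390: print(q,st,tocase(onz(c,*st,.077)))
E
```

```text
frac [ 0.002 -0.025  0.824] twist 0.007 pos [ 0.4488 -0.2407  0.1746] F [-0.2 -1.  -1.1] w 0.375 t 25.35
pred [312.58794905  98.76622341] [312.40049313 150.50631056]
[201, 30, 217, 275, 13099] [303.8, 126.5] [-6.4 42.6]
[281, 56, 65, 190, 6128] [311.2, 128.5] [-0.9 41.2]
[255, 249, 23, 51, 515] [266.6, 272.8] [-38.7 -80. ]
[352, 249, 22, 51, 520] [362.0, 272.7] [ 42.7 -79.4]
[277, 256, 84, 114, 5650] [320.9, 304.3] [   8.  -111.6]
[277, 321, 30, 48, 284] [295.8, 347.0] [ -14.8 -159. ]
```

```bash
python3 - <<'E'
from h import *
c=cap('wrist'); im=c['image'];g=cv2.medianBlur(cv2.cvtColor(im,cv2.COLOR_BGR2GRAY),3)
r=g[40:220,255:375]
k=cv2.HoughCircles(r,cv2.HOUGH_GRADIENT,1,20,param1=100,param2=18,minRadius=14,maxRadius=26)
for q in (k[0] if k is not None else []): u,v=q[0]+255,q[1]+40; print(u,v,q[2],tocase(onz(c,u,v,.077)))
d(case2w(0,-.014,.051),-110.9)
E
```

```text
313.5 151.5 21.0 [ 1.6 24.3]
310.5 99.5 22.1 [-0.6 61.6]
frac [ 0.001 -0.034  0.822] twist 0.004 pos [ 0.4484 -0.2419  0.1744] F [-0.4 -1.5 -1.6] w 0.376 t 25.45
```

Emit:
play_rows:
  targets: [0,-0.03,0.15,0,0.2,0,-0.03,0.3,0,0.2,0,-0.03,0.45,0,0.2,0,-0.03,0.6,0,0.2,0,-0.03,0.6,0,0.2]

```text
t: 25.95
eef_pos: [0.4482, -0.2374, 0.0813]
eef_rot: [-0.001, 0.984, -0.18, -0.003]
contact_force: [0.4, 0.3, -1.8]
gripper_width: 0.375
finger_force: 30.0
```

```bash
python3 - <<'E'
from h import *
d(case2w(0,-.014,.049),-110.9)
E
```

```text
frac [ 0.014 -0.006  0.216] twist 0.003 pos [ 0.4482 -0.2374  0.0813] F [ 0.4  0.3 -1.8] w 0.375 t 25.95
```

Emit:
play_rows:
  targets: [0,0,0.08,0,0.2,0,0,0.15,0,0.2,0,0,0.2,0,0.2,0,0,0.22,0,0.2,0,0,0.22,0,0.2]

```text
t: 26.45
eef_pos: [0.45, -0.2371, 0.0513]
eef_rot: [-0.0, 0.984, -0.18, -0.0]
contact_force: [-0.5, 0.5, -1.1]
gripper_width: 0.37
finger_force: 30.1
```

Emit:
play_rows:
  targets: [0,0,0.01,0,0.2,0,0,0.01,0,0.2]

```text
t: 26.65
eef_pos: [0.4503, -0.2373, 0.0503]
eef_rot: [0.0, 0.984, -0.18, 0.0]
contact_force: [-0.4, 0.7, -1.6]
gripper_width: 0.373
finger_force: 30.1
```

Emit:
play_rows:
  targets: [0,0,0.015,0,0.2,0,0,0.015,0,0.2,0,0,0.015,0,0.2,0,0,0.015,0,0.55,0,0,0.015,0,0.55]

```text
t: 27.15
eef_pos: [0.4502, -0.2372, 0.0479]
eef_rot: [0.0, 0.984, -0.18, 0.0]
contact_force: [0.1, -0.2, 0.5]
gripper_width: 0.551
finger_force: 0.0
```

Emit:
play_rows:
  targets: [0,0,-0.2,0,0.55,0,0,-0.5,0,0.6,0,0,-0.8,0,0.6,-0.2,0,-0.8,0,0.6,-0.4,0,-0.8,0,0.5]

```text
t: 27.65
eef_pos: [0.3944, -0.2162, 0.1693]
eef_rot: [0.0, 0.984, -0.179, 0.001]
contact_force: [-0.3, -0.6, -0.9]
gripper_width: 0.5
finger_force: 0.0
```

Emit:
play_rows:
  targets: [-0.05,0,0,0,0.5,-0.05,0,0,0,0.5,-0.05,0,0,0,0.5]

```text
t: 27.95
eef_pos: [0.3876, -0.2136, 0.1678]
eef_rot: [0.0, 0.984, -0.18, 0.0]
contact_force: [0.5, 0.1, 1.0]
gripper_width: 0.502
finger_force: 0.0
```

```bash
cat > chk.py <<'E'
from h import *
c=cap('wrist'); im=c['image'];g=cv2.medianBlur(cv2.cvtColor(im,cv2.COLOR_BGR2GRAY),3)
a=proj(c,case2w(-.04,.1,.077)); b=proj(c,case2w(.04,-.05,.077)); u0,v0,u1,v1=int(max(a[0],0)),int(max(a[1],0)),int(b[0]),int(b[1])
k=cv2.HoughCircles(g[v0:v1,u0:u1],cv2.HOUGH_GRADIENT,1,20,param1=100,param2=18,minRadius=12,maxRadius=26)
for q in (k[0] if k is not None else []): u,v=q[0]+u0,q[1]+v0; print(u,v,q[2],tocase(onz(c,u,v,.077)))
h=cv2.cvtColor(im,cv2.COLOR_BGR2HSV);H,S,V=cv2.split(h)
for q,st in comps((H>7)&(H<28)&(S>150)&(V>100),60): print('or',q,tocase(onz(c,*st,.078)))
d(case2w(0,-.0784,.053),-110.9)
E
python3 chk.py
```

```text
322.5 54.5 25.4 [ 3.2 23.5]
317.5 108.5 19.0 [  0.1 -11.1]
or [293, 161, 43, 50, 1112] [ -2.2 -63.4]
or [263, 266, 49, 71, 335] [ -19.7 -156.5]
frac [ 0.017 -0.002  0.764] twist 0.005 pos [ 0.3877 -0.2136  0.1676] F [0.  0.7 0.1] w 0.5 t 28.0
```

Emit:
play_rows:
  targets: [0.015,0,0.2,0,0.5,0.015,0,0.5,0,0.5,0.015,0,0.76,0,0.5,0.015,0,0.76,0,0.5,0.015,0,0.76,0,0.5]

```text
t: 28.5
eef_pos: [0.3901, -0.2146, 0.0524]
eef_rot: [0.0, 0.984, -0.18, -0.0]
contact_force: [4.8, -1.1, -3.1]
gripper_width: 0.502
finger_force: 2.2
```

Emit:
play_rows:
  targets: [0,0,0,0,0,0,0,0,0,0,0,0,0,0,0,0,0,0,0,0,0,0,0,0,0]

```text
t: 29.0
eef_pos: [0.3901, -0.2144, 0.054]
eef_rot: [0.0, 0.984, -0.18, 0.001]
contact_force: [6.3, 0.3, -2.4]
gripper_width: 0.2
finger_force: 33.8
```

```bash
python3 - <<'E'
from h import *
print(tocase(bot.get_state()['eef_pos'])); d(case2w(0,-.03,.052),-110.9)
E
```

```text
[  0.1 -78.4]
frac [0.323 0.    0.014] twist 0.005 pos [ 0.3901 -0.2144  0.054 ] F [ 6.3  0.3 -2.4] w 0.2 t 29.0
```

Emit:
play_rows:
  targets: [0.04,0,0,0,0,0.08,0,0,0,0,0.12,0,0,0,0,0.16,0,0,0,0,0.2,0,0,0,0]

```text
t: 29.5
eef_pos: [0.4177, -0.2251, 0.0539]
eef_rot: [0.0, 0.984, -0.18, -0.0]
contact_force: [-2.2, 0.4, 4.8]
gripper_width: 0.203
finger_force: 32.7
```

Emit:
play_rows:
  targets: [0.03,0,0,0,0,0.06,0,0,0,0,0.09,0,0,0,0,0.12,0,0,0,0,0.14,0,0,0,0]

```text
t: 30.0
eef_pos: [0.4368, -0.2324, 0.0539]
eef_rot: [0.0, 0.984, -0.18, -0.001]
contact_force: [-5.1, 0.9, 8.2]
gripper_width: 0.207
finger_force: 33.0
```

```bash
python3 - <<'E'
from h import *
print(tocase(bot.get_state()['eef_pos'])); d(case2w(0,-.0224,.052),-110.9)
E
```

```text
[  0.3 -28.4]
frac [ 0.04  -0.002  0.013] twist 0.005 pos [ 0.4368 -0.2324  0.0539] F [-5.1  0.9  8.2] w 0.207 t 30.0
```

Emit:
play_rows:
  targets: [0.01,0,0,0,0,0.02,0,0,0,0,0.03,0,0,0,0,0.03,0,0,0,0]

```text
t: 30.4
eef_pos: [0.4406, -0.2339, 0.0539]
eef_rot: [0.0, 0.984, -0.18, -0.001]
contact_force: [-7.1, 1.8, 8.3]
gripper_width: 0.202
finger_force: 33.1
```

Emit:
play_rows:
  targets: [0.005,0,0,0,0,0.01,0,0,0,0,0.015,0,0,0,0,0.015,0,0,0,0]

```text
t: 30.8
eef_pos: [0.4407, -0.2339, 0.0539]
eef_rot: [-0.0, 0.984, -0.18, -0.003]
contact_force: [-17.8, 4.9, 15.8]
gripper_width: 0.204
finger_force: 34.1
```

```bash
python3 - <<'E'
from h import *
print(tocase(bot.get_state()['eef_pos'])); d(case2w(0,-.0224,.052),-110.9)
E
```

```text
[  0.3 -24.2]
frac [ 0.012 -0.002  0.012] twist 0.004 pos [ 0.4407 -0.2339  0.0539] F [-17.8   4.9  15.8] w 0.204 t 30.8
```

Emit:
play_rows:
  targets: [0.004,0,0,0,0,0.004,0,0,0,0]

```text
t: 31.0
eef_pos: [0.4408, -0.234, 0.0538]
eef_rot: [-0.0, 0.984, -0.18, -0.003]
contact_force: [-20.0, 6.9, 17.9]
gripper_width: 0.202
finger_force: 34.4
```

Emit:
play_rows:
  targets: [-0.02,0,0,0,0,-0.035,0,0,0,0,-0.05,0,0,0,0,-0.05,0,0,0,0]

```text
t: 31.4
eef_pos: [0.437, -0.2324, 0.054]
eef_rot: [0.0, 0.984, -0.18, 0.0]
contact_force: [1.0, -2.2, 2.9]
gripper_width: 0.202
finger_force: 32.4
```

```bash
python3 - <<'E'
from h import *
print(tocase(bot.get_state()['eef_pos'])); d(case2w(0,-.0292,.052),-110.9)
E
```

```text
[  0.3 -28.2]
frac [-0.006 -0.002  0.013] twist 0.005 pos [ 0.437  -0.2324  0.054 ] F [ 1.  -2.2  2.9] w 0.202 t 31.4
```

Emit:
play_rows:
  targets: [-0.01,0,0,0,0,-0.01,0,0,0,0]

```text
t: 31.6
eef_pos: [0.4354, -0.2318, 0.0539]
eef_rot: [0.0, 0.984, -0.18, 0.0]
contact_force: [1.1, -4.5, 3.6]
gripper_width: 0.201
finger_force: 32.5
```

Emit:
play_rows:
  targets: [0,0,0,0,0.35,0,0,0,0,0.45,0,0,-0.1,0,0.45,0,0,-0.5,0,0.45,0,0,-0.9,0,0.45]

```text
t: 32.1
eef_pos: [0.4344, -0.231, 0.1702]
eef_rot: [-0.0, 0.984, -0.179, -0.001]
contact_force: [1.4, -0.8, 1.1]
gripper_width: 0.449
finger_force: 0.0
```

Emit:
play_rows:
  targets: [0,0,0,0,0.45,0,0,0,0,0.45,0,0,0,0,0.45]

```text
t: 32.4
eef_pos: [0.4349, -0.2313, 0.1682]
eef_rot: [-0.0, 0.984, -0.18, -0.001]
contact_force: [-0.2, 0.1, -1.0]
gripper_width: 0.45
finger_force: 0.0
```

```bash
python3 chk.py; python3 - <<'E'
from h import *
for n in('top','wrist'):
    c=cap(n,'fin_'+n+'.png'); h=cv2.cvtColor(c['image'],cv2.COLOR_BGR2HSV);H,S,V=cv2.split(h)
    print(n,[ (q,tocase(onz(c,*st,.044))) for q,st in comps(((H<8)|(H>172))&(S>130)&(V>80),20) if abs(tocase(onz(c,*st,.044))[1]+150)<60 and abs(tocase(onz(c,*st,.044))[0]-100)<80])
E
```

```text
317.5 152.5 21.0 [-0.1  8.3]
319.5 108.5 21.0 [ 1.1 39.3]
315.5 57.5 21.0 [-1.8 72. ]
or [294, 163, 43, 50, 786] [ -2.7 -18.2]
or [272, 304, 40, 63, 321] [ -19.1 -139.4]
frac [-0.316 -0.     0.766] twist 0.005 pos [ 0.4348 -0.2312  0.1678] F [ 0.4  0.1 -0.4] w 0.45 t 32.45
top [([343, 257, 13, 9, 69], array([ 103.8, -131.1]))]
wrist [([401, 267, 37, 29, 854], array([  96.6, -122.5]))]
```

```bash
python3 -c "
from station import bot
print(bot.job_done())"
```

```text
the job is handed in; nothing more can be done
None
```

I handed the job in, but the hand-in returned no verdict: the cover is flat on the bench, all three cells present stand in the channel closed up to the end plate, and the end stop was run up tight (about 20 N), then backed off about 5–6 mm.

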